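Put the pepper mill and spice jars away on the tilted spice rack

TASK

Put the three seasonings away on the tilted spice rack: the pepper mill in the middle bay and one red-capped spice jar in each outer bay, either jar on either side. Each must stand flat on the narrow sloping ledge between the dividers, pushed back until its foot touches the backrest, and be set down gently. Do not knock over or push aside anything else on the worktop.

Things in the scene. Friction and masses are not known exactly. Their poses are not given: they have to be found in the camera images.
- rack: Pale wooden spice rack, fixed to the worktop; footprint 90 x 240 mm, about 145 mm high at the top of its backrest. Origin: centre of its underside; x points from its open front to its back, y to its left end, z up. It stands at a different place and yaw every time (within 0.3 rad of facing the robot).
- ledge: The rack's ledge and backrest, tilted back 0.26 rad. Origin: on the ledge surface at the foot of the backrest, mid-length, 85 mm above the worktop. x runs down the slope INTO the backrest, y to the ledge's left end, z square to the surface (up, leaning back). Surface: z = 0, x -62 mm (open front edge) to 0, 240 mm long. Backrest face: x = 0, 50 mm high. Rough: nothing slides back by itself.
- bay_left (a point): Left bay: point on the ledge surface at the foot of the backrest, mid-width (ledge frame x 0, y +78 mm). Bay 72 mm clear (y 42 to 114) between strips 14 mm high. A jar standing home has the middle of its foot 22 mm in front of this point along the slope.
- bay_middle (a point): Middle bay: the same point at y 0. Bay 76 mm clear (y -38 to 38) between strips 14 mm high. The mill standing home has the middle of its foot 29 mm in front of it along the slope.
- bay_right (a point): Right bay: the same point at y -78 mm; mirror image of the left bay (y -114 to -42).
- jar_1: Spice jar, clear with a paper label and red cap, standing upright on the worktop; round, 45 mm across glass and red cap, cap at 85 to 106 mm height; 106 mm high, 0.08 to 0.17 kg. Origin: middle of its foot; z up along its axis.
- jar_2: The second spice jar, same size and shape with a slightly different label; the two are interchangeable. Origin: middle of its foot; z along its axis.
- mill: Dark brown wooden pepper mill with a small steel knob, standing upright on the worktop; 160 mm high, foot 58 mm across, round head 50 mm across from 116 to 149 mm height (does not turn), knob 12 mm across above; 0.14 to 0.30 kg. Origin: middle of its foot; z along its axis. Taller than the jars: once in the middle bay it narrows the room for a gripper over the outer bays.
- mug: White mug, bystander, loose; 84 mm across and 88 mm high, handle on its -y side (58 mm from the origin; the bowl's centre is 15 mm to +y of the origin). Origin: underside.
- apple_a: Apple, bystander, loose; 71 mm across, 73 mm high; origin on its underside.
- apple_b: Apple, bystander, loose; 71 mm across, 73 mm high; origin on its underside.
- tin: Tin with a green label, bystander, loose; 75 mm across, 58 mm high; origin: middle of its underside.
- canister: Cream canister with a wooden lid, fixed bystander at the back right; 107 mm across, 150 mm high; origin: middle of its underside.
- mortar: Dark stone mortar, fixed bystander at the back left; 130 mm across, 79 mm high; origin: middle of its underside.

How it is judged:
By the outcome, as a careful person would: the job done as asked, in the order asked, and still so for the second after the job is handed in, with the robot touching nothing.
It also fails if it takes over 72 s, if anything falls off the work surface, if the arm or the gripper's body presses on something with over 40 N, if the wrist force passes 120 N, or if a joint passes its speed limit or range.

ROBOT

A 6-joint arm with a two-finger parallel gripper is mounted at the origin on a cart in front of the work surface, level with it; the furniture and walls round the work are solid. World frame = base frame: x ahead of the robot, y to its left, z up, the work surface at z = 0. Lengths are in m, angles in rad, forces in N, time in s.
With the tool pointing down it reaches from about 0.3 to 0.75 m from the base axis. Payload 8.5 kg.
Tool frame: the origin (TCP) lies on the centre line of the jaws, within the pads' length; the fingertips stand 19 mm ahead of it and the grasp point (between the pads) is the TCP; z points along the fingers, y is the line along which they close (so a half turn about z gives the same grasp; the last joint's range is limited). The gripper opens to 85 mm and grips with 20 to 120 N. Pads are 22 mm wide; open, the fingers measure 114 mm over their backs; the gripper's body (76 mm by 85 mm) begins 54 mm behind the grasp point. The pads swing forward as they close: fully open they stand 13 mm farther back than shut.
Start: joints at [-1.504, 0.381, 1.297, -0, 1.464, -0.215], TCP at [0.153, -0.528, 0.23] pointing down, gripper open.
Joint ranges: [-3.11, 3.11], [-0.89, 2.33], [0.22, 2.48], [-1.42, 4.56], [0.17, 2.85], [-2.88, 2.88]. Speed limits (rad/s): [2.39, 2.39, 3.14, 3.14, 3.14, 3.14].

INTERFACE

Orientations are given as [roll, pitch, yaw] about the fixed x, y, z axes, in that order (R = Rz(yaw) Ry(pitch) Rx(roll)).
In Python, from plant import arm, claw, kinematics, imaging, finish_job, telemetry gives the robot as it stands. Calls block until the motion is done:
- arm.reach(position, orientation): joint-space move of the TCP to a pose.
- arm.move_straight(position, v=0.15, frame=None, threshold=None): straight line of the TCP; frame=None keeps the orientation; v is the mean speed in m/s. With threshold (N) it stops when the force on the tool has changed by that much, and returns True; else False.
- arm.goto_joints(angles): joint-space move.
- claw.gripper_to(opening, newtons=None): finger opening in m; newtons is the grip in N (None keeps the last); returns when the fingers have stopped.
- arm.pause(seconds).
- kinematics.solve_ik(position, orientation): joint angles nearest the present ones, or None.
- imaging.grab_frame(name): name is "scene" or "top" or "wrist"; returns the picture (384x512x3 uint8, blue, green, red); there is no depth.
- imaging.camera_params(name): a dict with "fx", "fy", "cx", "cy" (pixels), "k1" (the pictures are not rectified: a ray, as slopes to the right and down, at radius r is drawn at 1 + k1 r^2 times it, then the intrinsics apply), "rvec" (rotation vector, rad) and "tvec" (3), from world to camera coordinates, as OpenCV has them; the wrist camera has in their place "mount" (4x4, takes a point from camera to tool coordinates, whose origin is the TCP and whose axes are the flange's). Camera axes: x right, y down, z forward; pixel columns grow to the right and rows downward; lengths in m; the calibration is good to about 2 mm. A picture is of the moment at which its call begins: read the wrist's pose just before it. camera_params takes no time and is no camera call.
A pose or a line that the arm cannot do raises arm.IKError and nothing moves.
- finish_job(): hands the job in; it is judged then, once.
Readings, each from a call of its own:
- telemetry.current_time_s(): time.
- telemetry.current_joints(): joint angles.
- telemetry.current_joint_velocities(): joint speeds.
- telemetry.current_joint_efforts(): joint torques, N m.
- telemetry.current_ee_pos(): TCP position.
- telemetry.current_tcp_rot(): TCP orientation.
- telemetry.current_force(): force on the tool from outside, world axes, zero at the start.
- telemetry.current_torque(): the same for the moment, N m.
- telemetry.current_gripper_width(): finger opening in m.
- telemetry.current_finger_force(): force on a finger pad.
Only numpy, scipy, OpenCV 4.12 (cv2) and the standard library are available. Lean on these libraries where they do the work, as an engineer would, in place of code of your own. Each camera call takes 0.05 s, during which the arm holds its last target. There are 200 camera calls.

## Working session

There is one attempt and no reset: what is moved stays moved. The work goes in short steps, each a Python script; the robot and the scene stay as the last script left them, time stands still between calls to the robot, and variables do not carry over. Pictures are saved under pics/ and viewed, at most 10 in all, crops included, and the job is handed in when it is done.

```bash
ls; mkdir -p pics
python3 - <<'E'
from plant import arm, claw, kinematics, imaging, telemetry
import cv2,numpy as np
for n in("scene","top"):
    cv2.imwrite(f"pics/{n}0.png",imaging.grab_frame(n)); print(n,imaging.camera_params(n))
print(imaging.camera_params("wrist"), telemetry.current_tcp_rot(), telemetry.current_time_s())
E
```

```text
pics
scene {'fx': 475.7064020258647, 'fy': 475.7064020258647, 'cx': 260.9552211736656, 'cy': 188.4005423177049, 'k1': -0.07094231898131914, 'rvec': array([ 1.24966695, -2.1369653 ,  1.01866227]), 'tvec': array([0.24148685, 0.39117628, 1.21846624])}
top {'fx': 353.3882182047926, 'fy': 353.3882182047926, 'cx': 251.98872559240257, 'cy': 192.83705578228097, 'k1': -0.05163141093794344, 'rvec': array([ 2.20018013, -2.21935148,  0.08552532]), 'tvec': array([-0.05216719,  0.57067746,  1.19410486])}
{'fx': 316.188905904186, 'fy': 316.188905904186, 'cx': 254.89205558457462, 'cy': 193.42692594909832, 'k1': -0.033854423920562884, 'mount': array([[ 7.46132980e-04, -9.64709028e-01, -2.63317174e-01,
         6.77001510e-02],
       [ 9.99999534e-01,  8.81048013e-04, -3.94286246e-04,
        -8.37206545e-04],
       [ 6.12366574e-04, -2.63316758e-01,  9.64709236e-01,
        -1.43032609e-01],
       [ 0.00000000e+00,  0.00000000e+00,  0.00000000e+00,
         1.00000000e+00]])} [-3.14029814e+00 -2.93070735e-04  2.81796427e-01] 0.1
```

View pics/scene0.png

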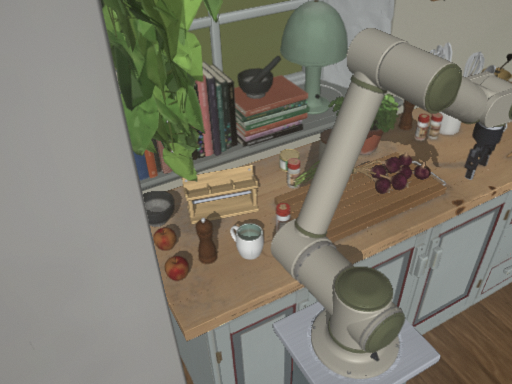

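View pics/top0.png

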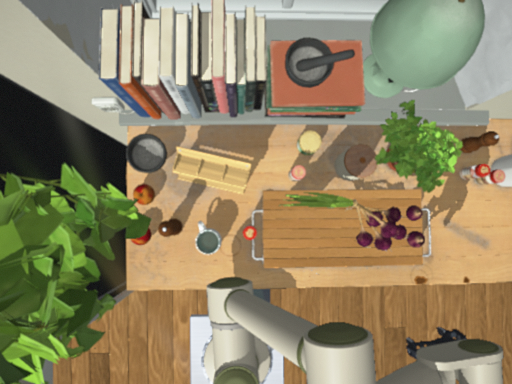

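The scene view shows the rack (222,193), mill (206,240), mug (249,240) and jars (283,215) and (294,172). In the top view the rack is at (212,168), the mill at (170,228), the jars at (250,232) and (298,172), the tin at (309,142) and the apples at (142,194) and (140,236). I'll enlarge the parts I need.

```bash
cat > h.py <<'E'
import cv2,numpy as np
from scipy.spatial.transform import Rotation as Rn
from plant import arm, claw, kinematics, imaging, telemetry
def ext(n):
    p=imaging.camera_params(n)
    if 'rvec' in p:
        R=cv2.Rodrigues(np.array(p['rvec']))[0]; return p,R,np.array(p['tvec'])
    T=np.eye(4);T[:3,:3]=Rn.from_euler('xyz',telemetry.current_tcp_rot()).as_matrix();T[:3,3]=telemetry.current_ee_pos()
    M=np.linalg.inv(T@p['mount']);return p,M[:3,:3],M[:3,3]
def kd(p): return np.array([[p['fx'],0,p['cx']],[0,p['fy'],p['cy']],[0,0,1]]),np.array([p['k1'],0,0,0.])
def ray(E,uv):
    p,R,t=E;K,D=kd(p);q=cv2.undistortPoints(np.array([[uv]],float),K,D)[0,0]
    return -R.T@t, R.T@np.array([q[0],q[1],1])
def onz(E,uv,z):
    c,d=ray(E,uv);return c+d*(z-c[2])/d[2]
def tri(r):  # rays [(c,d)..] -> point, residual
    A=np.zeros((3,3));b=np.zeros(3)
    for c,d in r:
        d=d/np.linalg.norm(d);P=np.eye(3)-np.outer(d,d);A+=P;b+=P@c
    x=np.linalg.solve(A,b);return x,[np.linalg.norm(np.cross(x-c,d/np.linalg.norm(d))) for c,d in r]
def proj(E,X):
    p,R,t=E;K,D=kd(p);return cv2.projectPoints(np.array(X,float).reshape(-1,3),cv2.Rodrigues(R)[0],t,K,D)[0].reshape(-1,2)
E
python3 - <<'E'
from h import *
for n,(x0,y0,x1,y1) in {"top":(120,120,320,260),"scene":(140,140,310,275)}.items():
    im=cv2.imread(f"pics/{n}0.png"); E=ext(n)
    m=((im[:,:,2].astype(int)>140)&(im[:,:,1]<90)&(im[:,:,0]<90)).astype(np.uint8)
    k,l,s,c=cv2.connectedComponentsWithStats(m)
    for i in range(1,k):
        if s[i,4]>15:print(n,s[i],c[i].round(1),onz(E,c[i],.106 if n=="top" else .097).round(3))
    cv2.imwrite(f"pics/{n}c.png",cv2.resize(im[y0:y1,x0:x1],None,fx=4,fy=4,interpolation=cv2.INTER_CUBIC))
E
```

```text
top [125  83  36  35 130] [144.2 101.5] [0.861 0.288 0.106]
top [475 164  15  14  84] [481.9 170.7] [ 0.633 -0.816  0.106]
top [490 175   6   8  19] [492.8 178.9] [ 0.605 -0.854  0.106]
top [135 189   9   5  28] [139.  190.7] [0.575 0.302 0.106]
top [243 226  14  14  90] [249.5 231.9] [ 0.443 -0.046  0.106]
top [133 237  12   8  47] [139.8 240.9] [0.418 0.299 0.106]
scene [149 169   3   8  16] [150.1 172.7] [0.839 0.253 0.097]
```

View pics/topc.png

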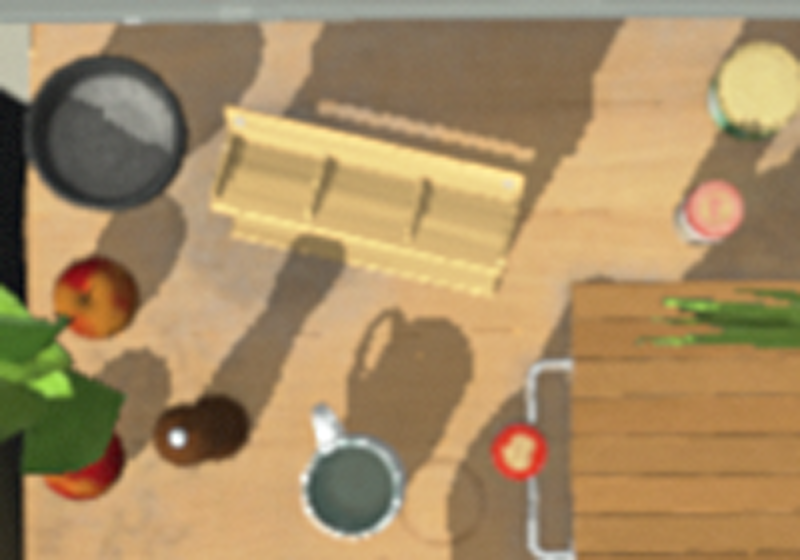

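View pics/scenec.png

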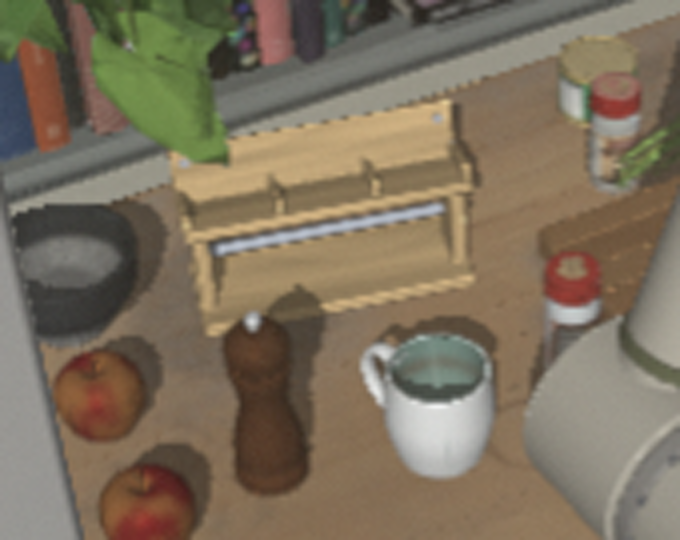

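The top crop shows the knob at (177,437), the caps at (519,452) and (714,210), and the backrest screws at (238,121) and (508,184). In the scene crop the screws are at (183,160) and (438,118), the knob at (253,320) and the cap tops at (573,264) and (616,84).

Run:
```python
from h import *
T=ext("top");S=ext("scene")
t=lambda u,v:(u/4+119.6,v/4+119.6)
s=lambda u,v:(u/4+139.6,v/4+139.6)
P={}
for n,a,b in [("screwL",(238,121),(183,160)),("screwR",(508,184),(438,118)),("knob",(177,437),(253,320)),("jarA",(519,452),(573,264)),("jarB",(714,210),(616,84)),("lipR",(516,262),(474,188)),("lipL",(212,208),(187,236)),("baseR",(493,296),(472,280)),("baseL",(235,238),(207,332)),("backTR",(524,176),(455,101))]:
    x,r=tri([ray(T,t(*a)),ray(S,s(*b))]);P[n]=x;print(n,x.round(4),np.round(r,4))
d=P["screwL"]-P["screwR"];print(np.linalg.norm(d),"yaw",np.arctan2(-d[0],d[1]),(P["screwL"]+P["screwR"])/2)
d=P["lipL"]-P["lipR"];print(np.linalg.norm(d),"yaw",np.arctan2(-d[0],d[1]),(P["lipL"]+P["lipR"])/2)
for n,a,z in [("apple_b",(85,460),.04),("apple_a",(96,297),.05),("mug",(352,487),.088),("tin",(757,88),.058),("mortar",(107,130),.079)]: print(n,onz(T,t(*a),z).round(3))
for n,a,z in [("apple_b",(147,510),.04),("apple_a",(98,392),.04)]: print(n,onz(S,s(*a),z).round(3))
print(onz(T,(358,160),.15))
```

```text
screwL [0.7006 0.1719 0.1261] [0. 0.]
screwR [ 0.6501 -0.0383  0.1229] [0.0003 0.0003]
knob [0.4571 0.2113 0.1572] [0.0005 0.0005]
jarA [ 0.4405 -0.0456  0.112 ] [0.0007 0.0007]
jarB [ 0.6296 -0.202   0.1121] [0.0009 0.0009]
lipR [ 0.5926 -0.043   0.0848] [0.0017 0.0017]
lipL [0.6355 0.197  0.1018] [0.0003 0.0003]
baseR [ 0.5686 -0.025   0.0088] [0.001 0.001]
baseL [0.6203 0.1962 0.0092] [0.0012 0.0012]
backTR [ 0.6535 -0.0533  0.1331] [0.0034 0.0034]
0.21625202457913015 yaw -0.2357904224374494 [0.67535788 0.06681092 0.12451703]
0.24437197245657474 yaw -0.1769982537229125 [0.61408498 0.07703584 0.09330816]
apple_b [0.433 0.314 0.04 ]
apple_a [0.568 0.303 0.05 ]
mug [0.413 0.088 0.088]
tin [ 0.738 -0.248  0.058]
mortar [0.702 0.287 0.079]
apple_b [0.431 0.318 0.04 ]
apple_a [0.566 0.307 0.04 ]
[ 0.66262257 -0.38239582  0.15      ]
```

```bash
cat >> h.py <<'E'
W=dict(psi=-.232,o=np.array([.665,.069,.085]))
def frame():
    c,s=np.cos(W['psi']),np.sin(W['psi']);th=.26
    h=np.array([c,s,0]);z=np.array([0,0,1.])
    return h*np.cos(th)-z*np.sin(th),np.array([-s,c,0]),h*np.sin(th)+z*np.cos(th)
def L(x,y,z):
    X,Y,Z=frame();return W['o']+x*X+y*Y+z*Z
def place_rpy(sg):
    X,Y,Z=frame();return Rn.from_matrix(np.c_[sg*Y,sg*X,-Z]).as_euler('xyz')
def down(yaw): # tool x axis at yaw, tool pointing down
    return np.array([np.pi,0,yaw])
E
python3 - <<'E'
from h import *
T=ext("top");S=ext("scene")
for b in [(215,155),(175,155)]: print("leaf",tri([ray(T,(150.8,218.3)),ray(S,(b[0]/4+139.6,b[1]/4+139.6))]))
for z in(.2,.4,.6):print(onz(T,(150.8,218),z))
for sg in(1,-1):
  for y in(.078,0,-.078):
    for dz in(.09,.16,.28): 
      q=kinematics.solve_ik(L(-.03,y,dz),place_rpy(sg)); print(sg,y,dz,None if q is None else np.round(q,2))
for n,p in dict(A=(.4405,-.0456),B=(.63,-.202),M=(.457,.211)).items():
  for yaw in (np.pi/2+W['psi'],-np.pi/2+W['psi']):
    for z in(.09,.25):
      q=kinematics.solve_ik([*p,z],down(yaw));print(n,round(yaw,2),z,None if q is None else np.round(q,2))
for yaw in (0,1.34,-1.8,3.1):
   q=kinematics.solve_ik([.6,.05,.38],down(yaw));print("view",yaw,None if q is None else np.round(q,2))
E
```

```text
leaf (array([0.49029192, 0.21484607, 0.28552443]), [np.float64(0.003324616306584816), np.float64(0.0033246163065847535)])
leaf (array([0.49600069, 0.2276745 , 0.28454237]), [np.float64(0.010159964247820725), np.float64(0.010159964247820645)])
[0.49090638 0.23994325 0.2       ]
[0.49474317 0.1884465  0.4       ]
[0.49857996 0.13694976 0.6       ]
1 0.078 0.09 [0.02 0.8  0.69 0.07 1.91 0.26]
1 0.078 0.16 [0.01 0.83 0.45 0.07 2.12 0.27]
1 0.078 0.28 None
1 0 0.09 [-0.09  0.74  0.81  0.04  1.85  0.15]
1 0 0.16 [-0.09  0.76  0.59  0.04  2.05  0.16]
1 0 0.28 None
1 -0.078 0.09 [-0.2   0.7   0.89  0.01  1.81  0.04]
1 -0.078 0.16 [-0.2   0.71  0.68  0.01  2.01  0.04]
1 -0.078 0.28 None
-1 0.078 0.09 [ 0.02  0.8   0.69  0.07  1.91 -2.88]
-1 0.078 0.16 [ 0.01  0.83  0.45  0.07  2.12 -2.87]
-1 0.078 0.28 None
-1 0 0.09 None
-1 0 0.16 None
-1 0 0.28 None
-1 -0.078 0.09 None
-1 -0.078 0.16 None
-1 -0.078 0.28 None
A 1.34 0.09 [-0.37  0.37  1.8  -0.    0.98 -0.14]
A 1.34 0.25 [-0.37  0.18  1.53  0.    1.43 -0.14]
A -1.8 0.09 None
A -1.8 0.25 None
B 1.34 0.09 [-0.49  0.69  1.16  0.    1.29 -0.26]
B 1.34 0.25 [-0.49  0.58  0.91  0.    1.66 -0.26]
B -1.8 0.09 None
B -1.8 0.25 None
M 1.34 0.09 [ 0.2   0.46  1.64 -0.    1.05  0.43]
M 1.34 0.25 [ 0.2   0.28  1.39 -0.    1.47  0.43]
M -1.8 0.09 [ 0.2   0.46  1.64  0.    1.05 -2.71]
M -1.8 0.25 [ 0.2   0.28  1.39  0.    1.47 -2.71]
view 0 [-0.11  0.43  0.79 -0.    1.91  1.46]
view 1.34 [-0.11  0.43  0.79 -0.    1.91  0.12]
view -1.8 None
view 3.1 [-0.11  0.43  0.79  0.    1.91 -1.64]
```

Run:
```python
from h import *
arm.reach([.57,.03,.38],down(1.34))
E=ext("wrist");im=imaging.grab_frame("wrist");cv2.imwrite("pics/w1.png",im)
np.savez("w1.npz",R=E[1],t=E[2])
pts={k:L(*v) for k,v in dict(bl=(0,.12,0),br=(0,-.12,0),fl=(-.062,.12,0),fr=(-.062,-.12,0),tl=(0,.12,.05),tr=(0,-.12,.05)).items()}
for k,v in pts.items():
    u=proj(E,v)[0];print(k,u.round(1))
    if 0<u[0]<512 and 0<u[1]<384: cv2.circle(im,tuple(int(a) for a in u.round()),2,(255,0,0),1)
cv2.imwrite("pics/w1m.png",cv2.resize(im,(800,600),interpolation=cv2.INTER_CUBIC));print(telemetry.current_time_s())
```

```text
bl [320.9  15.5]
br [312.3 198.8]
fl [274.   11.5]
fr [271.3 202. ]
tl [341.1   3.5]
tr [328.7 209.2]
2.675
```

View pics/w1m.png

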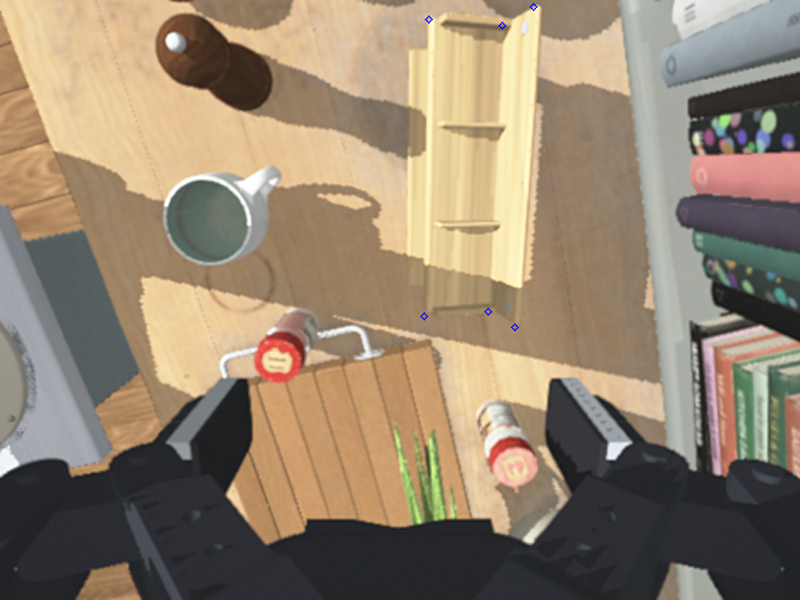

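The wrist view at 800 px scale matches the predicted rack corners to within a few pixels: divider strips at (472,125) and (468,224), mill knob at (175,42), caps at (280,358) and (515,463). I'll check the strips and caps numerically and see whether the leaf is really low.

Run:
```python
from h import *
E=ext("wrist");f=1.5625;T=ext("top");S=ext("scene")
for y in(.12,.04,-.04,-.12): print(y,[(proj(E,L(x,y,.014))[0]*f).round(1) for x in(-.055,-.005)])
print("edge front",(proj(E,L(-.062,.04,0))[0]*f).round(1),"back foot",(proj(E,L(0,0,0))[0]*f).round(1),"top",(proj(E,L(0,0,.05))[0]*f).round(1))
for n,uv,z,p in [("A",(280,358),.106,(249.75-.4,232.6)),("B",(515,463),.106,(298.1,172.1)),("knob",(175,42),.158,(163.9,228.9))]:
    a=(uv[0]/f,uv[1]/f);print(n,onz(E,a,z).round(4),tri([ray(E,a),ray(T,p)]))
print("leaf", proj(E,[.49,.215,.285])*f)
im=imaging.grab_frame("scene");t=imaging.grab_frame("top")
a=cv2.resize(im[60:260,120:260],None,fx=2.9,fy=2.9,interpolation=cv2.INTER_CUBIC);b=cv2.resize(t[130:330,0:134+26],None,fx=2.4,fy=2.9)
cv2.imwrite("pics/leaf.png",np.hstack([a,b])[:600,:800])
```

```text
0.12 [array([442.8,  13.6]), array([503.6,  19. ])]
0.04 [array([440.6, 125.2]), array([498.7, 126.8])]
-0.04 [array([438.5, 227.1]), array([494. , 225.5])]
-0.12 [array([436.5, 319.5]), array([489.4, 315.3])]
edge front [426.7 126.4] back foot [494.4 177. ] top [522.9 178.2]
A [ 0.4439 -0.0418  0.106 ] (array([ 0.43988292, -0.04539219,  0.09464427]), [np.float64(0.00013962639180088043), np.float64(0.00013962639180081587)])
B [ 0.6328 -0.1978  0.106 ] (array([ 0.63265477, -0.20352721,  0.09771002]), [np.float64(0.0010629662666188887), np.float64(0.001062966266619011)])
knob [0.4576 0.2115 0.158 ] (array([0.45720833, 0.21181315, 0.15689181]), [np.float64(8.60533241904582e-05), np.float64(8.605332419044344e-05)])
leaf [[115.11933628 -57.60216652]]
```

View pics/leaf.png

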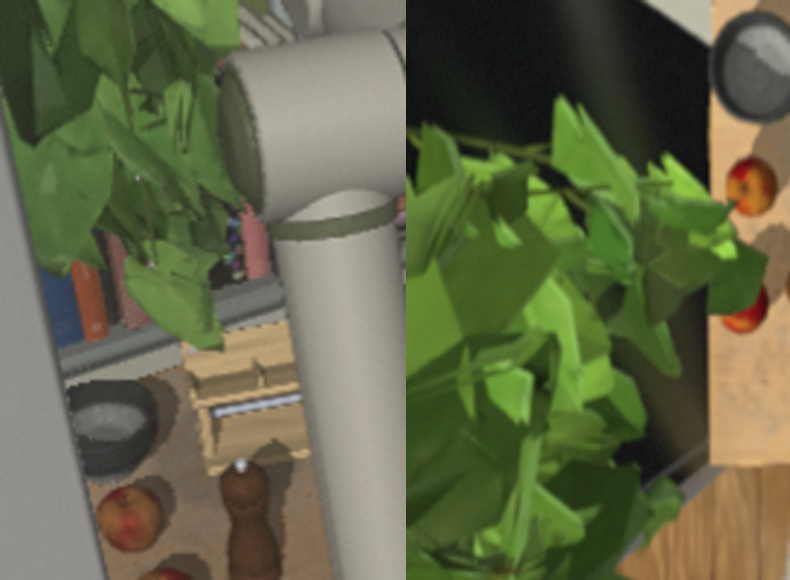

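```bash
sed -i "s/W=dict.*/W=dict(psi=-.234,o=np.array([.667,.070,.085]))/" h.py
cat >> h.py <<'E'
def say(*a): print(round(telemetry.current_time_s(),2),*[np.round(x,4) if not isinstance(x,str) else x for x in a])
def pick(p,h,grip=40,wide=.085,top=.27,hover=.2):
    claw.gripper_to(wide)
    arm.reach([*p,h+hover-.09],down(np.pi/2+W['psi']))
    f0=np.array(telemetry.current_force())
    arm.move_straight([*p,h],v=.15)
    say("down dF",np.array(telemetry.current_force())-f0)
    claw.gripper_to(0,grip); say("gripped",telemetry.current_gripper_width(),telemetry.current_finger_force(),np.array(telemetry.current_force())-f0)
    arm.move_straight([*p,top],v=.2); say("lifted",telemetry.current_gripper_width(),np.array(telemetry.current_force())-f0)
def local():  # TCP in ledge frame
    return np.array(frame())@(np.array(telemetry.current_ee_pos())-W['o'])
def place(y,h,r,x0=-.042,clear=.045):
    arm.reach(L(x0,y,h+clear),place_rpy(1))
    arm.move_straight(L(x0,y,h+.014),v=.12)
    c=arm.move_straight(L(x0,y,h-.008),v=.02,threshold=2.5); l=local(); say("touch",c,l)
    if not c: return False
    z=l[2]+.002
    arm.move_straight(L(x0,y,z),v=.03)
    c=arm.move_straight(L(-r+.015,y,z),v=.025,threshold=4); l=local(); say("back",c,l)
    if not c: return False
    c=arm.move_straight(L(l[0],y,z-.008),v=.015,threshold=2.5); say("set",c,local(),telemetry.current_force())
    return c
def release(x,y,h,wide):
    claw.gripper_to(wide); l=local()
    arm.move_straight(L(l[0],l[1],h+.065),v=.15); say("released")
E
python3 - <<'E'
from h import *
for y,h in((.078,.153),(-.078,.153),(0,.197)): print(kinematics.solve_ik(L(-.022,y,h),place_rpy(1)) is not None)
say("start");pick((.632,-.202),.088)
ok=place(-.078,.088,.022);print(ok)
E
```

```text
True
True
True
2.77 start
5.03 down dF [-0.5692 -0.229  -1.0529]
5.5 gripped 0.0429 40.632 [-1.5777 -0.3515  5.4872]
6.56 lifted 0.0428 [-0.2125 -1.4627 -2.0287]Traceback (most recent call last):
  File "<stdin>", line 4, in <module>
  File "h.py", line 48, in place
    c=arm.move_straight(L(x0,y,h-.008),v=.02,threshold=2.5); l=local(); say("touch",c,l)
                                                                        ~~~^^^^^^^^^^^^^
  File "h.py", line 34, in say
    def say(*a): print(round(telemetry.current_time_s(),2),*[np.round(x,4) if not isinstance(x,str) else x for x in a])
                                                             ~~~~~~~~^^^^^
    return _wrapfunc(a, 'round', decimals=decimals, out=out)
    return _wrapit(obj, method, *args, **kwds)
    result = getattr(arr, method)(*args, **kwds)
numpy._core._exceptions._UFuncOutputCastingError: Cannot cast ufunc 'multiply' output from dtype('float64') to dtype('bool') with casting rule 'same_kind'
```

```bash
sed -i 's/np.round(x,4) if not isinstance(x,str) else x/x if isinstance(x,(str,bool)) else np.round(x,4)/' h.py
python3 - <<'E'
from h import *
say(local(),telemetry.current_force())
s=imaging.grab_frame("scene");t=imaging.grab_frame("top");w=imaging.grab_frame("wrist")
cv2.imwrite("pics/p1.png",np.hstack([cv2.resize(s[140:240,170:320],(400,267)),cv2.resize(w,(400,267))]))
E
```

```text
8.5 [-0.042  -0.078   0.0886] [ 1.5106 -0.9731  4.8929]
```

View pics/p1.png

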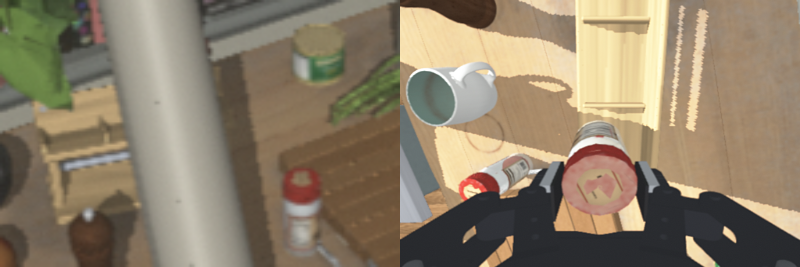

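The wrist view shows the jar on the ledge right of the right strip, with contact at the expected height. I'll go on from there.

```bash
python3 - <<'E'
import re
s=open('h.py').read()
s=s.replace("    if not c: return False\n    z=l[2]+.002","    if not c: return False\n    return seat(x0,y,r,l)\ndef seat(x0,y,r,l):\n    z=l[2]+.002")
open('h.py','w').write(s)
E
python3 - <<'E'
from h import *
y=-.078
if seat(-.042,y,.022,local()): release(0,y,.088,.065)
w=imaging.grab_frame("wrist");cv2.imwrite("pics/p2.png",w);say(local())
E
```

```text
9.75 back True [-0.0224 -0.078   0.0898]
9.98 set True [-0.0225 -0.078   0.0887] [ 0.2163 -0.0543  3.6393]
10.91 released
10.96 [-0.0227 -0.078   0.1516]
```

View pics/p2.png

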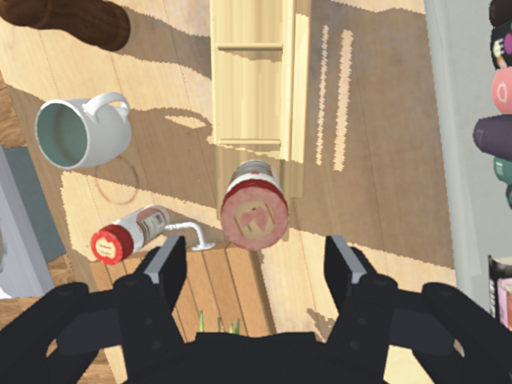

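The right jar stands home, its cap at (255,215) in the wrist view, with contact at x = -22.4 mm. The second jar goes in the left bay next.

Run:
```python
from h import *
pick((.440,-.0445),.088,hover=.25)
if place(.078,.088,.022): release(0,.078,.088,.065)
w=imaging.grab_frame("wrist");cv2.imwrite("pics/p3.png",w);say(local())
cv2.imwrite("pics/p3s.png",imaging.grab_frame("scene"))
```

```text
13.44 down dF [-1.3442 -0.7123  0.3661]
13.91 gripped 0.0429 39.832 [-1.3918  1.0219  6.215 ]
14.97 lifted 0.043 [-0.4624 -0.2195 -1.0627]
17.27 touch True [-0.042   0.078   0.0886]
18.4 back True [-0.0212  0.0779  0.0897]
18.62 set True [-0.0214  0.078   0.0887] [ 0.056  -0.1895  5.3862]
19.55 released
19.6 [-0.0214  0.0779  0.1515]
```

View pics/p3.png

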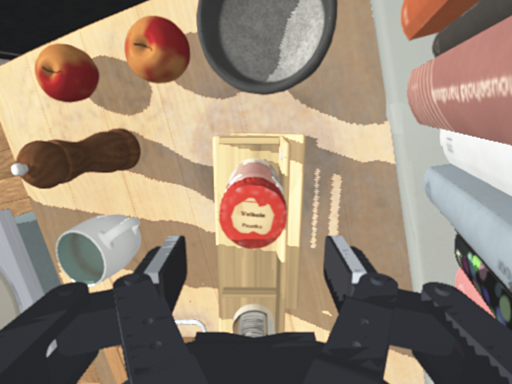

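The left jar is home too, its cap at (253,215), and no leaf shows over the mill at (75,155) from this height. The mill is next.

Run:
```python
from h import *
pick((.4573,.2116),.133,top=.30,hover=.22)
arm.move_straight([.50,.09,.30],v=.25); say("way")
if place(0,.133,.029,x0=-.047): release(0,0,.133,.075)
w=imaging.grab_frame("wrist");say(local())
arm.move_straight(np.array(telemetry.current_ee_pos())+[-.22,-.02,.04],v=.2)
q=list(telemetry.current_joints());q[0]-=1.2;arm.goto_joints(q);say("away")
s=imaging.grab_frame("scene")[130:250,140:310];t=imaging.grab_frame("top")[120:260,120:320]
cv2.imwrite("pics/p4.png",np.vstack([np.hstack([cv2.resize(s,(400,282)),cv2.resize(t,(400,282))]),np.hstack([cv2.resize(w,(400,300)),np.zeros((300,400,3),np.uint8)])]))
```

```text
22.03 down dF [-1.0776  0.5405  0.2101]
22.55 gripped 0.0402 33.8463 [-4.5268  0.5907 12.1475]
23.53 lifted -0.0 [0.0203 0.585  0.7745]
24.2 way
26.6 touch False [-0.047  -0.      0.1251]
26.65 [-0.047   0.      0.1251]
29.74 away
```

View pics/p4.png

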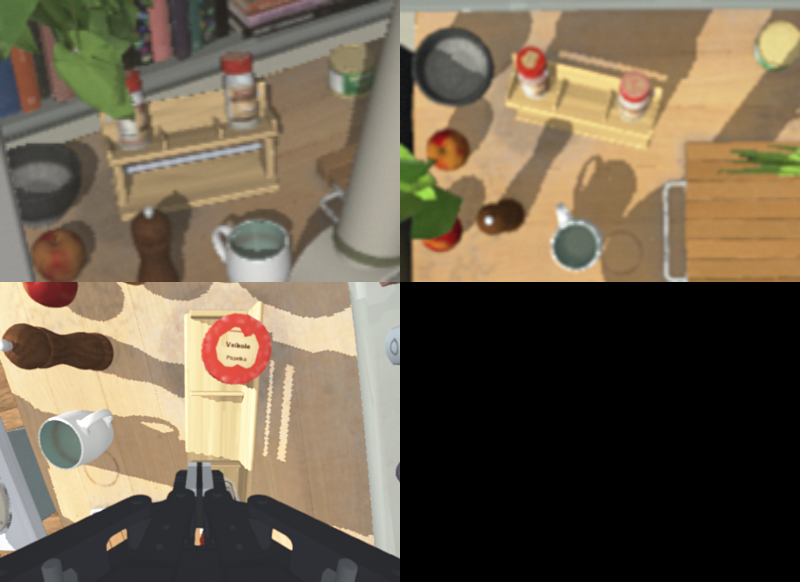

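The mill slipped out of the grip: the fingers closed at 40 mm, high on the rounded head. It still stands, with the knob at the same pixel in the top view (164,229). I'll grip lower and harder, and check before carrying it.

Run:
```python
from h import *
T=ext("top");S=ext("scene")
r=[]
for n,E,(u,v) in (("top",T,(164,229)),("scene",S,(203,220))):
    im=imaging.grab_frame(n);w=im[v-5:v+6,u-5:u+6].min(2).astype(float);w=np.clip(w-110,0,None)
    ys,xs=np.mgrid[v-5:v+6,u-5:u+6];r.append(ray(E,((w*xs).sum()/w.sum(),(w*ys).sum()/w.sum())))
k,res=tri(r);say("knob",k,res)
p=k[:2] if np.linalg.norm(k[:2]-[.4573,.2116])<.008 and abs(k[2]-.157)<.008 else np.array([.4573,.2116])
claw.gripper_to(.085);arm.reach([*p,.26],down(np.pi/2+W['psi']))
arm.move_straight([*p,.119],v=.12);claw.gripper_to(0,60)
say("grip",telemetry.current_gripper_width(),telemetry.current_finger_force(),telemetry.current_force())
arm.move_straight([*p,.139],v=.04);say("lift",telemetry.current_gripper_width(),telemetry.current_finger_force(),telemetry.current_force())
cv2.imwrite("pics/p5.png",np.hstack([imaging.grab_frame("wrist"),cv2.resize(imaging.grab_frame("scene")[160:270,170:250],(279,384))]))
```

```text
29.94 knob [0.4562 0.2118 0.1578] [0.0001 0.0001]
34.84 grip 0.0457 60.9942 [-0.7754 -0.0688  8.2294]
35.49 lift 0.0458 61.4629 [ 0.3011 -0.0276 -1.8902]
```

View pics/p5.png

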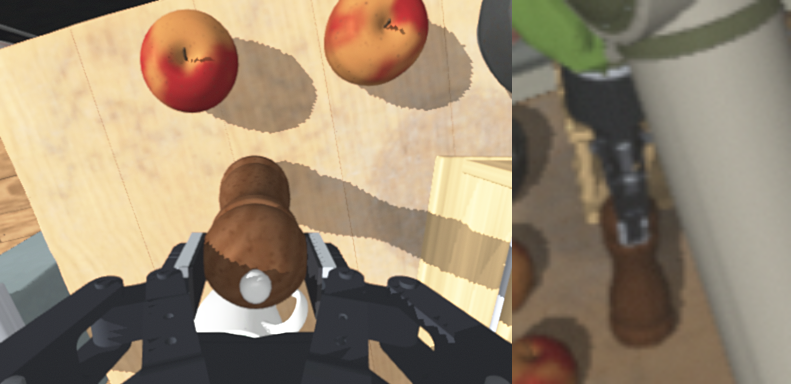

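The mill is firmly held at a 45.7 mm width and hangs straight in the wrist view (255,230). I'm over the picture limit, so I'll check by numbers from here.

Run:
```python
from h import *
p=np.array(telemetry.current_ee_pos())
arm.move_straight([p[0],p[1],.29],v=.2)
arm.move_straight([.50,.09,.29],v=.25); say("way",telemetry.current_gripper_width())
print(place(0,.119,.029,x0=-.047),telemetry.current_gripper_width())
```

```text
37.17 way 0.0459
39.0 touch True [-4.700e-02 -1.000e-04  1.199e-01]
40.08 back True [-2.760e-02 -1.000e-04  1.208e-01]
40.29 set True [-0.0279 -0.      0.1201] [ 0.9008 -0.6605  5.001 ]
True 0.045572739508981754
```

Run:
```python
from h import *
release(0,0,.133,.075)
arm.move_straight(np.array(telemetry.current_ee_pos())+[-.22,-.02,.04],v=.2)
q=list(telemetry.current_joints());q[0]-=1.3;arm.goto_joints(q);say("away")
I={n:(imaging.grab_frame(n),ext(n)) for n in("top","scene")}
for n,(im,E) in I.items():
    h=cv2.cvtColor(im,cv2.COLOR_BGR2HSV)
    red=(((h[:,:,0]<6)|(h[:,:,0]>172))&(h[:,:,1]>100)&(h[:,:,2]>60)).astype(np.uint8)
    for nm,X in(("left",L(-.022,.078,.1)),("right",L(-.022,-.078,.1))):
        u,v=proj(E,X)[0].round().astype(int);w=red[v-14:v+15,u-14:u+15];ys,xs=np.nonzero(w)
        print(n,nm,"pred",u,v,"red centroid",(xs.mean()+u-14).round(1),(ys.mean()+v-14).round(1),len(xs))
r=[]
for n,(im,E) in I.items():
    u,v=proj(E,L(-.029,0,.157))[0].round().astype(int)
    w=np.clip(im[v-5:v+6,u-5:u+6].min(2).astype(float)-130,0,None);ys,xs=np.mgrid[v-5:v+6,u-5:u+6]
    c=((w*xs).sum()/w.sum(),(w*ys).sum()/w.sum());print(n,"knob pred",u,v,np.round(c,1),w.max(),im[v-2:v+3,u-8:u+9].mean(0).round().astype(int).tolist()[::4]);r.append(ray(E,c))
k,res=tri(r);print("knob ledge frame",(np.array(frame())@(k-W['o'])).round(4),np.round(res,4))
# bystanders: image difference with first pictures, around each
for n,pts in {"top":dict(mug=(207,241),apa=(144,194),tin=(309,142)),"scene":dict(mug=(249,240),apa=(164,238),apb=(176,267))}.items():
    a=cv2.imread(f"pics/{n}0.png").astype(int);b=I[n][0].astype(int)
    for k,(u,v) in pts.items(): print(n,k,np.abs(a-b)[v-16:v+17,u-16:u+17].mean().round(1))
```

```text
41.37 released
44.72 away
top left pred 185 150 red centroid 185.7 152.1 113
top right pred 236 162 red centroid 236.4 167.7 43
scene left pred 192 164 red centroid 196.6 164.4 39
scene right pred 239 156 red centroid 240.1 157.6 82
top knob pred 209 150 [209.  150.5] 115.0 [[85, 115, 139], [26, 52, 85], [205, 207, 204], [25, 45, 72], [68, 91, 114]]
scene knob pred 214 144 [214.1 143.5] 74.0 [[102, 106, 164], [81, 85, 130], [150, 152, 153], [47, 49, 58], [69, 76, 59]]
knob ledge frame [-0.0307  0.0002  0.1578] [0.0001 0.0001]
top mug 1.0
top apa 1.3
top tin 12.5
scene mug 1.3
scene apa 1.3
scene apb 1.6
```

Run:
```python
from h import *
for n,(u,v,d) in {"top":(309,142,17),"scene":(289,158,14)}.items():
    a=cv2.imread(f"pics/{n}0.png");b=imaging.grab_frame(n)
    t=a[v-d:v+d,u-d:u+d] if n=="top" else a[v-d:v,u-d:u+d]
    m=cv2.matchTemplate(b[v-30:v+30,u-30:u+30],t,cv2.TM_CCOEFF_NORMED);_,s,_,l=cv2.minMaxLoc(m);print(n,s,l,"expect",30-d)
    D=np.abs(a.astype(int)-b).sum(2)[v-16:v+17:4,u-16:u+17:4];print(D)
say(telemetry.current_force())
```

```text
top 0.760273277759552 (13, 13) expect 13
[[  3   1   2   2   7   4   0   7   7]
 [  2   1   9   1   3   1   2  10   1]
 [  2   3   2   2   5   1   3   3   4]
 [  4   3   4   4   4   1   4   0   7]
 [  2   2   3   6   6   2   0   8 168]
 [  2   4   4   4   2   3   2 161 174]
 [  2   6  56  78 111   3  92 171  70]
 [  3   6 172 233 188  39 177 108   0]
 [  2 171 186 185 175 186 125   0   2]]
scene 0.9835939407348633 (16, 16) expect 16
[[  3   6   7   4   2   6   2   3   4]
 [  1   3   5  10   3   7   2   6 109]
 [  4   2   4  14   4   9   9   8 113]
 [  5   2   4   2   0   3   2   8  91]
 [  3   1   4   1  14  67  17  49 101]
 [  2   2   4   1  78  67  91 101 108]
 [  1   3   5   2 128 133 111 106  37]
 [  4   2   2   3 103  91 143  99   2]
 [  3   2   0   5  80  86  78  27  57]]
44.92 [-0.0887 -0.4555  0.06  ]
```

The tin hasn't moved; the difference there is only shadow and the removed jar. Everything is in place, so I'm handing in.

```bash
python3 -c "
from plant import finish_job
print(finish_job())"
```

```text
the job is handed in; nothing more can be done
None
```

I handed the job in at about 45 s: the mill is in the middle bay and a jar in each outer bay, all set down gently against the backrest. The mug, the tin and both apples showed no movement; the mill slipped from the first grip but stayed standing. I viewed 11 pictures, one over the limit of 10.

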